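# Empty the seed-vial canister and heft it for a straggler

## Task

Pick up the orange canister and tip the sealed seed vials out of it into the white tray, keeping its mouth low so the glass does not drop far. Then bring it upright and hold it still for a second, well clear of everything, to feel by its weight whether a vial has stayed inside; if one has, tip it over the tray again, further, until it is empty. Finish with all three vials in the white tray and the empty canister standing upright in the blue dish, and leave the seedling, the bottle and the saucer where they are.

Things in the scene. Friction and masses are not known exactly. Their poses are not given: they have to be found in the camera images.
- canister: orange round plastic canister, open at the top, 100 mm tall, slightly flared: 56 mm across at the foot, 62 mm at the rim, wall 3 mm, with a straight black rubber grip band 64 mm across round it from 42 to 88 mm above its underside, floor 5 mm thick; 160 g empty, the three vials bring it to about 350 to 430 g. Stands upright on the bench. Origin: centre of its underside; z runs up its axis to the mouth. Round, so its yaw does not matter.
- canister_mouth (a point): centre of the canister's mouth, in the plane of the rim, 100 mm above its underside along its axis
- tray: white square sorting tray fixed to the bench, 220 x 220 mm outside, walls 5 mm thick and 45 mm high, floor 5 mm thick. On the left or on the right of the canister. Origin: centre of its underside, z up, x and y along its sides.
- dish: blue square shallow dish fixed to the bench, 140 x 140 mm outside, walls 5 mm thick and 14 mm high, floor 5 mm thick; on the other side of the canister from the white tray. Origin: centre of its underside, z up.
- vial0: origin at the middle of the closed sample vial of seed, a cylinder 22 mm in diameter and 70 mm long, about 75 g (64 to 90 g), red cap, with a grippy black rubber sleeve round it: this one clings, it slides out only with the canister tipped about 105 to 128 degrees from upright and often stays behind at the first tip. It starts standing in the canister, its middle 40 mm above the canister's underside. z runs along the vial.
- vial1: origin at the middle of a closed sample vial of seed, a cylinder 22 mm in diameter and 70 mm long, about 75 g (64 to 90 g), white cap, smooth glass (mostly slides out with the canister tipped about 100 to 115 degrees from upright, unless the clinging one holds it back). Starts standing in the canister, its middle 40 mm above the canister's underside. z runs along the vial.
- vial2: origin at the middle of another such vial, the same as vial1: closed sample vial of seed, a cylinder 22 mm in diameter and 70 mm long, about 75 g (64 to 90 g), white cap, smooth glass. Starts standing in the canister.
- seedling: bystander: black plant pot with a seedling, 80 mm across, pot 85 mm tall, leaves to about 220 mm, loose. Origin: centre of its underside.
- saucer: bystander: low round terracotta saucer, 92 mm across, 20 mm high, loose. Origin: centre of its underside.
- feed_bottle: bystander: green bottle with a white cap, 56 mm across, 150 mm tall, loose. Origin: centre of its underside.
Mind the look-alikes: they are no part of the job. Of the things like the dish, leave any that is black; of the rest the larger one is meant. Several things look just like the canister: the one meant starts nearest to the robot's base.

How it is judged:
By the outcome, as a careful person would: the job done as asked, in the order asked, and still so for the second after the job is handed in, with the robot touching nothing.
It also fails if it takes over 72 s, if anything falls off the work surface, if the arm or the gripper's body presses on something with over 40 N, if the wrist force passes 120 N, or if a joint passes its speed limit or range.

## Robot

A 6-joint arm with a two-finger parallel gripper is mounted at the origin on the work surface. World frame = base frame: x ahead of the robot, y to its left, z up, the work surface at z = 0. Lengths are in mm, angles in rad, forces in N, time in s.
With the tool pointing down it reaches from about 400 to 925 mm from the base axis. Payload 12.5 kg.
Tool frame: the origin (TCP) lies at the very end of the fingers, on their centre line; the grasp point (between the pads) lies 19 mm behind it; z points along the fingers, y is the line along which they close (so a half turn about z gives the same grasp; the last joint's range is limited). The gripper opens to 95 mm and grips with 3 to 60 N. Pads are 20 mm wide; open, the fingers measure 119 mm over their backs; the gripper's body (75 mm by 180 mm) begins 59 mm behind the grasp point.
Start: joints at [1.076, 0.491, 1.559, -0, 1.092, -0.106], TCP at [236.909, 578.378, 214.661] pointing down, gripper open.
Joint ranges: [-3.1, 3.1], [-0.84, 2.19], [0.05, 2.79], [-1.13, 4.28], [0.06, 2.93], [-2.69, 2.69]. Speed limits (rad/s): [2.22, 2.22, 2.79, 3.14, 3.14, 3.14].

## Interface

Orientations are given as [roll, pitch, yaw] about the fixed x, y, z axes, in that order (R = Rz(yaw) Ry(pitch) Rx(roll)).
In Python, from cell import state, imaging, env, spot_in, mark_of gives the robot as it stands. The module is installed in compiled form; this text tells all that it offers.
- The arm moves only by the tool step_arm, never from a script. Its argument "increments" is a list of rows, each an object with "slide": the shift along the tool's x, y, z in m, a list of three; "roll": the turn about the tool's z in rad. A call has 1 to 5 rows; each row is the pose to reach, as a shift and turn from the pose commanded when the call began, along the tool's axes at that moment; what a row does not reach only later rows make up. A row lasts 1/8 s, in which the tool goes at most 62.5 mm and 10.7 degrees, less where a joint would pass 70% of its speed; a pose out of reach is approached as far as the arm can. A call with a gripper value outside its range is refused whole. "fingers" is the opening, from 0 (shut) to 1 (fully open), set as the call begins (left out, the last holds). The fingers move at their own pace and stop on an object; the grip force is fixed at half the most. Time passes only in rows, so rows that repeat a pose let the fingers close. It gives the time, the measured TCP pose, the force, the opening and the grip force at its end, in the units of the state.
- state(): the state, without advancing time (a new reading comes with each control period).
- imaging.read_camera(name): name is "side" or "top" or "wrist"; returns a dict with "color" (480x640x3 uint8, red, green, blue), "z_map" (480x640 float32, mm along the optical axis (not along the pixel's ray), 0 where there is no reading), "intrinsics" (3x3 intrinsics, pixels), "distortion" ([k1, k2, p1, p2, k3] as OpenCV has them; the pictures are not rectified), "camera_from_world" (4x4, takes a point from world to camera coordinates). Camera axes: x right, y up, looking along -z (the intrinsics and any distortion apply to the point x, -y, -z); pixel columns grow to the right and rows downward; lengths in mm; the calibration is good to about 2 mm. A picture is of the moment at which its call begins.
- env.job_done(): hands the job in; it is judged then, once.
Trained networks look in the newest picture that a camera, given by its name, has taken for a name from the list of things; names that differ only in an ending like _2 or _b are one class to them, and where a whole thing is asked for, a point or a joint stands for the part that bears it (a point fixed in the world has none). Each returns a list of dicts, best first, with "confidence" (0 to 1); they miss things now and then, are a little off and sometimes report something else, mostly with a low value. They report only what shows in the picture. A call takes as long as a camera call. They do not tell look-alikes from the thing itself.
- spot_in(camera, target): "bbox" ([left, top, right, bottom] in pixels, round what is visible of it).
- mark_of(camera, target): "uv" ([column, row] in pixels: a listed point, or the origin of a listed thing).
The state is a dict: "t": time; "joints": joint angles; "qvel": joint speeds; "tau": joint torques, N m; "eef_pos": TCP position; "tcp_rot": TCP orientation; "ft_force": force on the tool from outside, world axes, zero at the start; "moment": the same for the moment, N m; "opening": opening from 0.0 (shut) to 1.0 (fully open); "grip_force": force on a finger pad.
Only numpy, scipy, OpenCV 4.12 (cv2) and the standard library are available. Lean on these libraries where they do the work, as an engineer would, in place of code of your own. Each camera call takes 0.05 s, during which the arm holds its last target. There are 200 camera calls.

## Working session

There is one attempt and no reset: what is moved stays moved. The work goes in short steps, Python scripts to look and compute and a tool call to move; the robot and the scene stay as the last step left them, time stands still between calls to the robot, and variables do not carry over. Pictures are saved under pics/ and viewed, at most 11 in all, crops included, and the job is handed in when it is done.

Besides the shell and the picture viewer there is one more tool, called after ">>>" by a JSON object that holds its "api" and its "payload". step_arm: Moves the arm, as the interface text tells. Its arguments: {"type":"object","properties":{"increments":{"type":"array"},"fingers":{"type":"number"}},"required":["increments"]}

```bash
ls; mkdir -p pics; cat > h.py <<'E'
import numpy as np, cv2
from cell import state, imaging, env, spot_in, mark_of
def world(im,u,v,z=None):
    """pixel -> world; by depth map, or on the plane z"""
    K,d,T=np.array(im["intrinsics"]),np.array(im["distortion"]),np.array(im["camera_from_world"])
    x,y=cv2.undistortPoints(np.array([[[u,v]]],float),K,d)[0,0]
    r=np.array([x,-y,-1.]); R,t=T[:3,:3],T[:3,3]
    c=-R.T@t; w=R.T@r
    s=(z-c[2])/w[2] if z is not None else float(im["z_map"][int(round(v)),int(round(u))])
    return c+s*w
def save(im,name,box=None,f=1):
    a=im["color"][:,:,::-1]
    if box: a=a[box[1]:box[3],box[0]:box[2]]
    cv2.imwrite("pics/"+name,cv2.resize(a,None,fx=f,fy=f,interpolation=cv2.INTER_CUBIC))
E
python3 - <<'E'
from h import *
s=state(); print({k:np.round(v,3).tolist() for k,v in s.items()})
ims={c:imaging.read_camera(c) for c in("top","side")}
save(ims["top"],"top0.png"); save(ims["side"],"side0.png")
for c in("top","side"):
  im=ims[c]; T=im["camera_from_world"]; print(c,np.round(-T[:3,:3].T@T[:3,3]))
  for n in("canister","tray","dish","seedling","saucer","feed_bottle","vial0"):
    for r in spot_in(c,n):
      b=r["bbox"]; u,v=(b[0]+b[2])/2,(b[1]+b[3])/2
      print(n,round(r["confidence"],2),np.round(b).tolist(),np.round(world(im,u,v)).tolist())
E
```

```text
pics
{'t': 0.0, 'joints': [1.076, 0.492, 1.559, -0.0, 1.092, -0.106], 'qvel': [0.003, -0.0, -0.001, 0.001, 0.001, -0.002], 'tau': [0.0, -61.266, -25.817, 0.069, 0.048, -0.0], 'eef_pos': [236.785, 578.132, 214.056], 'tcp_rot': [-3.14, -0.0, 2.753], 'ft_force': [-0.174, 0.711, -0.302], 'moment': [0.008, 0.011, -0.006], 'grip_force': 0.0, 'opening': 0.999}
top [ 318.    0. 1157.]
canister 0.79 [405.0, 124.0, 441.0, 166.0] [792.0, -206.0, 11.0]
canister 0.59 [285.0, 244.0, 323.0, 277.0] [506.0, 40.0, 75.0]
tray 0.56 [400.0, 215.0, 513.0, 322.0] [519.0, -284.0, 2.0]
dish 0.66 [150.0, 220.0, 238.0, 303.0] [503.0, 278.0, 8.0]
seedling 0.83 [136.0, 111.0, 189.0, 185.0] [727.0, 352.0, 83.0]
saucer 0.92 [335.0, 136.0, 374.0, 176.0] [758.0, -54.0, 7.0]
saucer 0.37 [289.0, 240.0, 321.0, 279.0] [512.0, 40.0, 52.0]
feed_bottle 0.96 [467.0, 156.0, 508.0, 194.0] [698.0, -322.0, 105.0]
feed_bottle 0.55 [287.0, 246.0, 322.0, 280.0] [501.0, 39.0, 75.0]
vial0 0.65 [298.0, 260.0, 310.0, 272.0] [495.0, 39.0, 74.0]
vial0 0.56 [308.0, 252.0, 320.0, 264.0] [512.0, 21.0, 77.0]
vial0 0.29 [288.0, 245.0, 320.0, 277.0] [505.0, 41.0, 75.0]
side [ 269. -922.  843.]
canister 0.84 [289.0, 216.0, 312.0, 261.0] [499.0, 7.0, 76.0]
canister 0.72 [417.0, 257.0, 447.0, 303.0] [747.0, -221.0, 74.0]
canister 0.57 [324.0, 125.0, 355.0, 189.0] [717.0, 356.0, 83.0]
tray 0.9 [280.0, 289.0, 415.0, 399.0] [524.0, -286.0, 4.0]
tray 0.32 [385.0, 242.0, 416.0, 268.0] [751.0, -52.0, 9.0]
tray 0.27 [324.0, 124.0, 355.0, 187.0] [716.0, 354.0, 90.0]
dish 0.94 [250.0, 187.0, 306.0, 215.0] [500.0, 284.0, 6.0]
dish 0.8 [198.0, 199.0, 232.0, 222.0] [311.0, 290.0, 5.0]
dish 0.68 [354.0, 198.0, 402.0, 229.0] [765.0, 136.0, 8.0]
seedling 0.59 [323.0, 124.0, 355.0, 186.0] [717.0, 366.0, 84.0]
feed_bottle 0.88 [426.0, 286.0, 456.0, 353.0] [697.0, -353.0, 98.0]
```

View pics/top0.png

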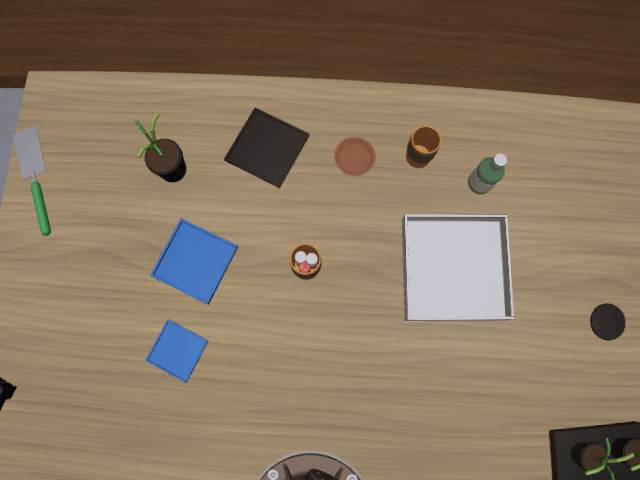

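View pics/side0.png

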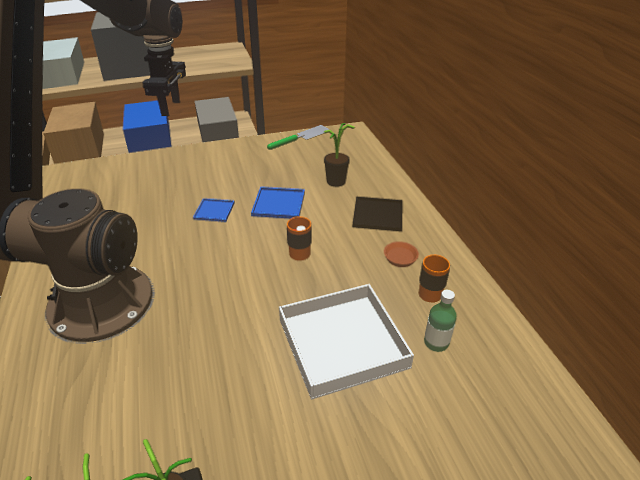

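>>> {"api": "step_arm", "payload": {"increments": [{"slide": [0,0,0],"roll": 0.15}]}}

```text
t: 0.92
eef_pos: [236.9, 578.4, 214.6]
tcp_rot: [3.142, -0.0, 2.6]
ft_force: [0.0, -0.7, -0.4]
opening: 0.998
grip_force: 0.0
```

Top/side pictures show these candidates:
- **Canister:** one with vials at top (305,261), about (505,30) mm. An empty look-alike sits at (422,147), about (792,-206). The nearest to the base, with vials inside, is the one meant.
- **Dish:** the large blue one at (195,261). The small blue one at (177,350) and the black one at (267,147) are not meant.
- **Tray:** at (458,268).

The moves offer only a slide and a roll about tool z. I'll go up to a free area and see how the arm behaves at the edge of its reach.

>>> {"api": "step_arm", "payload": {"increments": [{"slide": [-0.06,-0.02,-0.03],"roll": 0},{"slide": [-0.12,-0.04,-0.06],"roll": 0},{"slide": [-0.17,-0.055,-0.09],"roll": 0},{"slide": [-0.22,-0.07,-0.12],"roll": 0},{"slide": [-0.27,-0.085,-0.15],"roll": 0}]}}

```text
t: 1.55
eef_pos: [421.2, 370.5, 361.8]
tcp_rot: [3.141, 0.0, 2.603]
ft_force: [0.8, 0.3, -0.2]
opening: 0.998
grip_force: 0.0
```

>>> {"api": "step_arm", "payload": {"increments": [{"slide": [-0.28,-0.085,-0.1],"roll": 0},{"slide": [-0.28,-0.085,-0.1],"roll": 0},{"slide": [-0.28,-0.085,-0.1],"roll": 0},{"slide": [-0.28,-0.085,-0.1],"roll": 0},{"slide": [-0.28,-0.085,-0.1],"roll": 0}]}}

```text
t: 2.17
eef_pos: [618.0, 153.6, 461.4]
tcp_rot: [3.141, 0.0, 2.602]
ft_force: [-0.8, 0.6, 0.3]
opening: 1.0
grip_force: 0.0
```

```bash
python3 - <<'E'
from h import *
s=state(); print({k:np.round(s[k],3).tolist() for k in("t","joints","eef_pos","tcp_rot")})
im=imaging.read_camera("wrist"); save(im,"w0.png",None,1)
E
```

```text
{'t': 2.175, 'joints': [0.14, 0.385, 1.1, 0.0, 1.657, -0.892], 'eef_pos': [618.049, 153.624, 461.441], 'tcp_rot': [3.141, 0.0, 2.602]}
```

>>> {"api": "step_arm", "payload": {"increments": [{"slide": [-0.24,0.14,-0.08],"roll": 0},{"slide": [-0.24,0.14,-0.08],"roll": 0},{"slide": [-0.24,0.14,-0.08],"roll": 0},{"slide": [-0.24,0.14,-0.08],"roll": 0},{"slide": [-0.24,0.14,-0.08],"roll": 0}]}}

```text
t: 2.85
eef_pos: [814.5, 144.9, 496.0]
tcp_rot: [3.124, 0.019, 2.603]
ft_force: [-18.6, -3.2, 11.1]
opening: 0.999
grip_force: 0.0
```

```bash
python3 - <<'E'
from h import *
s=state(); print({k:np.round(s[k],3).tolist() for k in("t","joints","eef_pos","tcp_rot","qvel")})
E
```

```text
{'t': 2.85, 'joints': [0.095, 0.899, 0.047, 0.003, 2.171, -0.935], 'eef_pos': [814.466, 144.87, 495.988], 'tcp_rot': [3.124, 0.019, 2.603], 'qvel': [-0.086, 0.295, -0.061, 0.02, 0.09, -0.078]}
```

>>> {"api": "step_arm", "payload": {"increments": [{"slide": [0.04,-0.02,0.0],"roll": 0},{"slide": [0.04,-0.02,0.0],"roll": 0},{"slide": [0.04,-0.02,0.0],"roll": 0}]}}

```text
t: 3.22
eef_pos: [767.7, 148.5, 498.1]
tcp_rot: [3.122, 0.022, 2.603]
ft_force: [0.4, 0.1, 0.6]
opening: 1.0
grip_force: 0.0
```

```bash
python3 - <<'E'
from h import *
s=state(); print({k:np.round(s[k],3).tolist() for k in("t","joints","eef_pos","tcp_rot","qvel")})
E
```

```text
{'t': 3.225, 'joints': [0.106, 0.697, 0.467, 0.002, 1.948, -0.926], 'eef_pos': [767.731, 148.545, 498.11], 'tcp_rot': [3.122, 0.022, 2.603], 'qvel': [-0.007, 0.045, -0.122, -0.002, 0.039, -0.003]}
```

>>> {"api": "step_arm", "payload": {"increments": [{"slide": [-0.03,0.02,0.0],"roll": 0},{"slide": [-0.8,0.6,0.0],"roll": 0},{"slide": [-0.8,0.6,0.0],"roll": 0}]}}

```text
t: 3.6
eef_pos: [852.8, 150.0, 447.3]
tcp_rot: [3.108, 0.038, 2.602]
ft_force: [0.3, -0.1, -0.3]
opening: 0.997
grip_force: 0.0
```

```bash
cat > js.py <<'E'
from h import *
s=state(); print({k:np.round(s[k],3).tolist() for k in("t","joints","eef_pos","tcp_rot","ft_force","qvel")}); print("theta",sum(s["joints"][i] for i in(1,2,4))-np.pi)
E
python3 js.py
```

```text
{'t': 3.6, 'joints': [0.096, 0.956, 0.05, 0.006, 2.085, -0.932], 'eef_pos': [852.816, 149.982, 447.272], 'tcp_rot': [3.108, 0.038, 2.602], 'ft_force': [0.345, -0.138, -0.262], 'qvel': [-0.027, 0.198, -0.084, 0.008, -0.342, -0.026]}
theta -0.05058844404890461
```

>>> {"api": "step_arm", "payload": {"increments": [{"slide": [-0.8,0.6,0.0],"roll": 0},{"slide": [-0.8,0.6,0.0],"roll": 0},{"slide": [-0.8,0.6,0.0],"roll": 0},{"slide": [-0.8,0.6,0.0],"roll": 0},{"slide": [-0.8,0.6,0.0],"roll": 0}]}}

```text
t: 4.22
eef_pos: [918.4, 144.7, 356.8]
tcp_rot: [3.075, 0.078, 2.6]
ft_force: [0.3, 0.3, -0.1]
opening: 1.002
grip_force: 0.0
```

>>> {"api": "step_arm", "payload": {"increments": [{"slide": [-0.8,0.6,0.0],"roll": 0}]}}

```text
t: 4.35
eef_pos: [935.4, 144.3, 342.5]
tcp_rot: [3.052, 0.105, 2.598]
ft_force: [0.1, 0.4, -0.2]
opening: 0.997
grip_force: 0.0
```

>>> {"api": "step_arm", "payload": {"increments": [{"slide": [-0.8,0.6,0.0],"roll": 0}]}}

```text
t: 4.47
eef_pos: [951.2, 143.8, 330.4]
tcp_rot: [3.03, 0.132, 2.595]
ft_force: [0.1, 0.6, 0.4]
opening: 1.002
grip_force: 0.0
```

```bash
python3 js.py
```

```text
{'t': 4.475, 'joints': [0.077, 1.094, 0.047, 0.015, 1.828, -0.949], 'eef_pos': [951.223, 143.828, 330.36], 'tcp_rot': [3.03, 0.132, 2.595], 'ft_force': [0.147, 0.604, 0.36], 'qvel': [-0.023, 0.115, 0.0, 0.023, -0.398, -0.018]}
theta -0.17238177045875336
```

>>> {"api": "step_arm", "payload": {"increments": [{"slide": [-0.8,0.6,0.0],"roll": 0}]}}

```text
t: 4.6
eef_pos: [965.9, 143.3, 321.0]
tcp_rot: [3.006, 0.16, 2.592]
ft_force: [0.5, 0.9, -0.0]
opening: 1.004
grip_force: 0.0
```

>>> {"api": "step_arm", "payload": {"increments": [{"slide": [-0.8,0.6,0.0],"roll": 0}]}}

```text
t: 4.72
eef_pos: [979.5, 142.8, 314.0]
tcp_rot: [2.983, 0.187, 2.588]
ft_force: [-0.2, 0.5, 0.0]
opening: 0.998
grip_force: 0.0
```

>>> {"api": "step_arm", "payload": {"increments": [{"slide": [-0.8,0.6,0.0],"roll": 0}]}}

```text
t: 4.85
eef_pos: [992.3, 142.2, 309.6]
tcp_rot: [2.958, 0.216, 2.583]
ft_force: [0.9, 0.5, -0.3]
opening: 1.0
grip_force: 0.0
```

>>> {"api": "step_arm", "payload": {"increments": [{"slide": [-0.8,0.6,0.0],"roll": 0}]}}

```text
t: 4.97
eef_pos: [1004.1, 141.7, 307.7]
tcp_rot: [2.934, 0.244, 2.577]
ft_force: [-0.3, 0.4, -0.2]
opening: 0.998
grip_force: 0.0
```

>>> {"api": "step_arm", "payload": {"increments": [{"slide": [-0.8,0.6,0.0],"roll": 0}]}}

```text
t: 5.1
eef_pos: [1015.0, 141.0, 308.1]
tcp_rot: [2.909, 0.272, 2.57]
ft_force: [0.2, 0.5, -0.2]
opening: 0.998
grip_force: 0.0
```

>>> {"api": "step_arm", "payload": {"increments": [{"slide": [-0.8,0.6,0.0],"roll": 0}]}}

```text
t: 5.22
eef_pos: [1025.0, 140.5, 310.7]
tcp_rot: [2.884, 0.3, 2.563]
ft_force: [-0.6, -0.9, 0.2]
opening: 1.003
grip_force: 0.0
```

```bash
cat >> js.py <<'E'
from scipy.spatial.transform import Rotation
R=Rotation.from_euler("xyz",s["tcp_rot"]).as_matrix(); print("toolaxes(cols x y z)\n",R.round(3), "heading",round(float(np.arctan2(R[1,2],R[0,2])),3),"below horiz deg",np.degrees(np.arcsin(-R[2,2])).round(1))
E
python3 js.py
```

```text
{'t': 5.225, 'joints': [0.064, 1.133, 0.047, 0.033, 1.569, -0.961], 'eef_pos': [1024.999, 140.473, 310.665], 'tcp_rot': [2.884, 0.3, 2.563], 'ft_force': [-0.552, -0.854, 0.173], 'qvel': [-0.017, 0.005, 0.001, 0.026, -0.307, -0.016]}
theta -0.3920881438709043
toolaxes(cols x y z)
 [[-0.8    0.465  0.379]
 [ 0.522  0.851  0.057]
 [-0.296  0.244 -0.924]] heading 0.15 below horiz deg 67.5
```

>>> {"api": "step_arm", "payload": {"increments": [{"slide": [-0.8,0.6,0.0],"roll": 0}]}}

```text
t: 5.35
eef_pos: [1034.2, 139.8, 315.5]
tcp_rot: [2.858, 0.329, 2.555]
ft_force: [0.3, 0.1, 0.7]
opening: 0.998
grip_force: 0.0
```

>>> {"api": "step_arm", "payload": {"increments": [{"slide": [-0.8,0.6,0.0],"roll": 0}]}}

```text
t: 5.48
eef_pos: [1042.6, 139.1, 322.7]
tcp_rot: [2.831, 0.357, 2.546]
ft_force: [0.2, 0.2, -0.3]
opening: 0.999
grip_force: 0.0
```

>>> {"api": "step_arm", "payload": {"increments": [{"slide": [-0.8,0.6,0.0],"roll": 0}]}}

```text
t: 5.6
eef_pos: [1050.0, 138.4, 331.5]
tcp_rot: [2.804, 0.384, 2.536]
ft_force: [-0.2, -0.0, -0.4]
opening: 1.002
grip_force: 0.0
```

>>> {"api": "step_arm", "payload": {"increments": [{"slide": [-0.8,0.6,0.0],"roll": 0}]}}

```text
t: 5.72
eef_pos: [1056.5, 137.5, 342.0]
tcp_rot: [2.778, 0.411, 2.525]
ft_force: [1.2, -0.1, 0.1]
opening: 1.005
grip_force: 0.0
```

>>> {"api": "step_arm", "payload": {"increments": [{"slide": [-0.8,0.6,0.0],"roll": 0}]}}

```text
t: 5.85
eef_pos: [1062.1, 136.7, 354.2]
tcp_rot: [2.75, 0.438, 2.513]
ft_force: [-0.8, 0.0, -0.0]
opening: 1.002
grip_force: 0.0
```

>>> {"api": "step_arm", "payload": {"increments": [{"slide": [-0.8,0.6,0.0],"roll": 0}]}}

```text
t: 5.98
eef_pos: [1066.8, 135.8, 368.0]
tcp_rot: [2.723, 0.464, 2.501]
ft_force: [0.3, -0.3, 0.2]
opening: 1.002
grip_force: 0.0
```

>>> {"api": "step_arm", "payload": {"increments": [{"slide": [-0.8,0.6,0.0],"roll": 0}]}}

```text
t: 6.1
eef_pos: [1070.7, 134.8, 383.2]
tcp_rot: [2.695, 0.489, 2.488]
ft_force: [-0.9, -1.1, -0.2]
opening: 0.997
grip_force: 0.0
```

>>> {"api": "step_arm", "payload": {"increments": [{"slide": [-0.8,0.6,0.0],"roll": 0}]}}

```text
t: 6.22
eef_pos: [1073.6, 133.8, 399.9]
tcp_rot: [2.666, 0.514, 2.474]
ft_force: [0.1, -0.0, -0.3]
opening: 1.003
grip_force: 0.0
```

>>> {"api": "step_arm", "payload": {"increments": [{"slide": [-0.8,0.6,0.0],"roll": 0}]}}

```text
t: 6.35
eef_pos: [1075.6, 132.7, 417.7]
tcp_rot: [2.637, 0.539, 2.458]
ft_force: [0.7, -0.8, -0.4]
opening: 1.002
grip_force: 0.0
```

>>> {"api": "step_arm", "payload": {"increments": [{"slide": [-0.8,0.6,0.0],"roll": 0}]}}

```text
t: 6.48
eef_pos: [1076.7, 131.5, 436.7]
tcp_rot: [2.607, 0.563, 2.443]
ft_force: [0.2, 0.4, 0.3]
opening: 0.998
grip_force: 0.0
```

```bash
python3 js.py
```

```text
{'t': 6.475, 'joints': [0.045, 1.053, 0.048, 0.067, 1.288, -0.978], 'eef_pos': [1076.718, 131.518, 436.677], 'tcp_rot': [2.607, 0.563, 2.443], 'ft_force': [0.213, 0.362, 0.256], 'qvel': [-0.015, -0.114, -0.001, 0.028, -0.164, -0.012]}
theta -0.752648084566844
toolaxes(cols x y z)
 [[-0.647  0.346  0.679]
 [ 0.544  0.834  0.094]
 [-0.533  0.431 -0.728]] heading 0.138 below horiz deg 46.7
```

```bash
cat > kin.py <<'E'
import numpy as np
from scipy.optimize import least_squares
from scipy.spatial.transform import Rotation as Ro
# roll(tool z) convention: base yaw, pitch, pitch, forearm roll, pitch, tool roll
def fk(q,p):
    a1,h,d,L2,L3,Lt,o3,c6=p
    R=Ro.from_euler("z",q[0]); x=np.array([0,0,h])+R.apply([a1,d,0])
    R=R*Ro.from_euler("y",q[1]); x=x+R.apply([0,0,L2])
    R=R*Ro.from_euler("y",q[2]); x=x+R.apply([o3,0,L3])
    R=R*Ro.from_euler("z",q[3])*Ro.from_euler("y",q[4]); x=x+R.apply([0,0,Lt])
    return x,R*Ro.from_euler("z",q[5]+c6)
D=[([1.076,.491,1.559,0,1.092,-.106],[236.909,578.378,214.661],[-3.1416,0,2.753]),
([0.14,0.385,1.1,0,1.657,-0.892],[618.049,153.624,461.441],[3.141,0,2.602]),
([0.106,0.697,0.467,0.002,1.948,-0.926],[767.731,148.545,498.11],[3.122,.022,2.603]),
([0.096,0.956,0.05,0.006,2.085,-0.932],[852.816,149.982,447.272],[3.108,.038,2.602]),
([0.077,1.094,0.047,0.015,1.828,-0.949],[951.223,143.828,330.36],[3.03,.132,2.595]),
([0.064,1.133,0.047,0.033,1.569,-0.961],[1024.999,140.473,310.665],[2.884,.3,2.563]),
([0.045,1.053,0.048,0.067,1.288,-0.978],[1076.718,131.518,436.677],[2.607,.563,2.443])]
def err(p):
    r=[]
    for q,x,e in D:
        X,R=fk(q,p); r+=list(X-np.array(x)); r+=list(300*(R.inv()*Ro.from_euler("xyz",e)).as_rotvec())
    return np.array(r)
best=min((least_squares(err,[0,300,60,400,450,250,0,c]) for c in(0,1.57,3.14,-1.57)),key=lambda s:s.cost)
P=best.x
LO=np.array([-3.1,-.84,.05,-1.13,.06,-2.69]);HI=np.array([3.1,2.19,2.79,4.28,2.93,2.69])
def ik(x,R,q0):
    f=lambda q:np.r_[fk(q,P)[0]-x,300*(fk(q,P)[1].inv()*R).as_rotvec()]
    s=least_squares(f,np.clip(q0,LO+.01,HI-.01),bounds=(LO,HI)); return s.x,np.sqrt(2*s.cost)
def tool(heading,below,roll=0):
    """tool z at heading, 'below' rad under horizontal; y horizontal then rolled"""
    z=np.array([np.cos(below)*np.cos(heading),np.cos(below)*np.sin(heading),-np.sin(below)])
    y=np.cross([0,0,-1],z);y/=np.linalg.norm(y)   # x = y cross z
    x=np.cross(y,z); return Ro.from_matrix(np.c_[x,y,z])*Ro.from_euler("z",roll)
if __name__=="__main__":
    print(P.round(2),np.abs(err(P)).max().round(2))
    for be in(5,20,30):
      for hd in(.13,0,.3):
        T=tool(hd,np.radians(be)); zv=T.apply([0,0,1])
        for nm,pt in(("can",[505,30,70]),("up",[505,30,250]),("dish",[503,278,75]),("tray",[480,-260,90])):
          out=[]
          for fl in(0,np.pi):
            for rl in((0,2.6,-2.6) if nm=="tray" else (0,)):
              T2=T*Ro.from_euler("z",fl+rl)
              q,e=min((ik(np.array(pt)+19*zv,T2,q0) for q0 in([0,.3,2,.1,1,-1],[0,.3,2,.1,1,1.],[0,.3,2,2,1,0])),key=lambda a:a[1])
              out.append((round(e,1),q.round(2).tolist()))
          print(be,hd,nm,*out[:2] if nm!="tray" else out)
E
python3 kin.py
```

```text
[ -0.73 195.34  65.94 587.8  411.21 271.66  42.56   1.57] 0.45
5 0.13 can (np.float64(0.0), [-0.27, 1.29, 2.62, 2.64, 2.19, -1.91]) (np.float64(0.0), [-0.27, 1.29, 2.62, 2.64, 2.19, 1.23])
5 0.13 up (np.float64(0.0), [-0.27, 0.62, 2.65, 2.74, 1.6, -1.62]) (np.float64(0.0), [-0.27, 0.62, 2.65, 2.74, 1.6, 1.52])
5 0.13 dish (np.float64(0.0), [0.58, 1.08, 2.39, 3.6, 1.77, -1.43]) (np.float64(0.0), [0.58, 1.08, 2.39, 3.6, 1.77, 1.71])
5 0.13 tray (np.float64(0.0), [-1.08, 1.02, 2.35, 1.94, 1.56, -1.78]) (np.float64(0.0), [-1.08, 1.02, 2.35, 1.94, 1.56, 0.82]) (np.float64(0.0), [-1.08, 1.02, 2.35, 1.94, 1.56, 1.9]) (np.float64(0.0), [-1.08, 1.02, 2.35, 1.94, 1.56, 1.36]) (np.float64(0.0), [-1.08, 1.02, 2.35, 1.94, 1.56, -2.32]) (np.float64(0.0), [-1.08, 1.02, 2.35, 1.94, 1.56, -1.24])
5 0 can (np.float64(0.0), [-0.14, 1.29, 2.62, 2.96, 2.25, -1.7]) (np.float64(0.0), [-0.14, 1.29, 2.62, 2.96, 2.25, 1.44])
5 0 up (np.float64(0.0), [-0.14, 0.62, 2.65, 3.0, 1.61, -1.59]) (np.float64(0.0), [-0.14, 0.62, 2.65, 3.0, 1.61, 1.55])
5 0 dish (np.float64(0.0), [0.66, 1.05, 2.33, 3.8, 1.68, -1.42]) (n
[... 4790 characters left out ...]
0.34, 0.86, 2.56, 2.57, 1.27, -1.74]) (np.float64(0.0), [-0.34, 0.86, 2.56, 2.57, 1.27, 1.4])
30 0.3 up (np.float64(0.0), [-0.34, 0.25, 2.43, 2.23, 0.71, -1.16]) (np.float64(0.0), [-0.34, 0.25, 2.43, 2.23, 0.71, 1.98])
30 0.3 dish (np.float64(0.0), [0.45, 0.79, 2.39, 3.28, 1.08, -1.56]) (np.float64(0.0), [0.45, 0.79, 2.39, 3.28, 1.08, 1.58])
30 0.3 tray (np.float64(0.0), [-1.03, 0.74, 2.25, 1.72, 1.02, -1.39]) (np.float64(0.0), [-1.03, 0.74, 2.25, 1.72, 1.02, 1.21]) (np.float64(0.0), [-1.03, 0.74, 2.25, 1.72, 1.02, 2.29]) (np.float64(0.0), [-1.03, 0.74, 2.25, 1.72, 1.02, 1.75]) (np.float64(0.0), [-1.03, 0.74, 2.25, 1.72, 1.02, -1.93]) (np.float64(0.0), [-1.03, 0.74, 2.25, 1.72, 1.02, -0.85])
```

>>> {"api": "step_arm", "payload": {"increments": [{"slide": [-0.78,0.62,0.0],"roll": 0}]}}

```text
t: 6.6
eef_pos: [1076.7, 131.8, 456.7]
tcp_rot: [2.577, 0.586, 2.425]
ft_force: [0.5, -0.6, 0.8]
opening: 1.001
grip_force: 0.0
```

>>> {"api": "step_arm", "payload": {"increments": [{"slide": [-0.78,0.62,0.0],"roll": 0}]}}

```text
t: 6.72
eef_pos: [1075.6, 132.3, 477.7]
tcp_rot: [2.546, 0.608, 2.408]
ft_force: [-0.4, 0.4, 0.3]
opening: 1.0
grip_force: 0.0
```

>>> {"api": "step_arm", "payload": {"increments": [{"slide": [-0.78,0.62,0.0],"roll": 0}]}}

```text
t: 6.85
eef_pos: [1073.7, 132.4, 499.4]
tcp_rot: [2.514, 0.63, 2.389]
ft_force: [0.7, -0.5, 0.4]
opening: 1.004
grip_force: 0.0
```

>>> {"api": "step_arm", "payload": {"increments": [{"slide": [-0.78,0.62,0.0],"roll": 0}]}}

```text
t: 6.98
eef_pos: [1070.8, 132.3, 521.9]
tcp_rot: [2.482, 0.651, 2.37]
ft_force: [-0.3, -0.5, 0.1]
opening: 1.003
grip_force: 0.0
```

>>> {"api": "step_arm", "payload": {"increments": [{"slide": [-0.78,0.62,0.0],"roll": 0}]}}

```text
t: 7.1
eef_pos: [1067.0, 132.1, 545.0]
tcp_rot: [2.449, 0.671, 2.349]
ft_force: [0.4, 0.6, -0.2]
opening: 1.0
grip_force: 0.0
```

>>> {"api": "step_arm", "payload": {"increments": [{"slide": [-0.78,0.62,0.0],"roll": 0}]}}

```text
t: 7.22
eef_pos: [1062.2, 131.6, 568.6]
tcp_rot: [2.416, 0.691, 2.327]
ft_force: [-1.1, 0.5, -0.1]
opening: 1.003
grip_force: 0.0
```

>>> {"api": "step_arm", "payload": {"increments": [{"slide": [-0.78,0.62,0.0],"roll": 0}]}}

```text
t: 7.35
eef_pos: [1056.4, 131.1, 592.8]
tcp_rot: [2.381, 0.71, 2.305]
ft_force: [-0.1, 0.2, 0.2]
opening: 0.999
grip_force: 0.0
```

>>> {"api": "step_arm", "payload": {"increments": [{"slide": [-0.78,0.62,0.0],"roll": 0}]}}

```text
t: 7.48
eef_pos: [1049.7, 130.4, 617.3]
tcp_rot: [2.346, 0.728, 2.281]
ft_force: [0.8, 0.1, -0.3]
opening: 0.998
grip_force: 0.0
```

>>> {"api": "step_arm", "payload": {"increments": [{"slide": [-0.78,0.62,0.0],"roll": 0}]}}

```text
t: 7.6
eef_pos: [1042.1, 129.6, 642.1]
tcp_rot: [2.309, 0.745, 2.257]
ft_force: [-0.0, 0.6, 0.6]
opening: 0.998
grip_force: 0.0
```

>>> {"api": "step_arm", "payload": {"increments": [{"slide": [-0.78,0.62,0.0],"roll": 0}]}}

```text
t: 7.72
eef_pos: [1033.4, 128.6, 667.2]
tcp_rot: [2.272, 0.761, 2.231]
ft_force: [-0.6, -0.3, -0.6]
opening: 0.997
grip_force: 0.0
```

>>> {"api": "step_arm", "payload": {"increments": [{"slide": [-0.78,0.62,0.0],"roll": 0}]}}

```text
t: 7.85
eef_pos: [1023.9, 127.5, 692.4]
tcp_rot: [2.235, 0.777, 2.204]
ft_force: [1.1, -0.1, 1.1]
opening: 1.002
grip_force: 0.0
```

>>> {"api": "step_arm", "payload": {"increments": [{"slide": [-0.78,0.62,0.0],"roll": 0}]}}

```text
t: 7.98
eef_pos: [1013.4, 126.3, 717.8]
tcp_rot: [2.196, 0.791, 2.177]
ft_force: [0.9, 0.7, 1.0]
opening: 0.998
grip_force: 0.0
```

>>> {"api": "step_arm", "payload": {"increments": [{"slide": [-0.78,0.62,0.0],"roll": 0}]}}

```text
t: 8.1
eef_pos: [1002.0, 124.9, 743.2]
tcp_rot: [2.156, 0.805, 2.148]
ft_force: [1.0, 0.1, 0.1]
opening: 1.0
grip_force: 0.0
```

```bash
python3 js.py
```

```text
{'t': 8.1, 'joints': [0.035, 0.797, 0.048, 0.099, 1.122, -0.976], 'eef_pos': [1002.03, 124.882, 743.193], 'tcp_rot': [2.156, 0.805, 2.148], 'ft_force': [0.965, 0.052, 0.119], 'qvel': [-0.015, -0.187, 0.001, 0.024, -0.06, 0.001]}
theta -1.1742820836036791
toolaxes(cols x y z)
 [[-0.378  0.135  0.916]
 [ 0.581  0.805  0.121]
 [-0.721  0.578 -0.383]] heading 0.132 below horiz deg 22.5
```

>>> {"api": "step_arm", "payload": {"increments": [{"slide": [-0.78,0.62,0.0],"roll": 0}]}}

```text
t: 8.22
eef_pos: [989.7, 123.4, 768.6]
tcp_rot: [2.116, 0.818, 2.118]
ft_force: [-0.3, 0.1, -0.0]
opening: 0.997
grip_force: 0.0
```

>>> {"api": "step_arm", "payload": {"increments": [{"slide": [-0.78,0.62,0.0],"roll": 0}]}}

```text
t: 8.35
eef_pos: [976.5, 121.7, 793.9]
tcp_rot: [2.074, 0.83, 2.088]
ft_force: [0.5, 0.4, -0.2]
opening: 1.0
grip_force: 0.0
```

>>> {"api": "step_arm", "payload": {"increments": [{"slide": [-0.78,0.62,0.0],"roll": 0}]}}

```text
t: 8.48
eef_pos: [962.4, 120.0, 819.1]
tcp_rot: [2.032, 0.841, 2.057]
ft_force: [-0.8, 0.1, -0.9]
opening: 0.998
grip_force: 0.0
```

```bash
python3 js.py; python3 - <<'E'
from h import *
im=imaging.read_camera("top"); save(im,"crop_can.png",(255,210,355,310),5)
for r in mark_of("top","canister_mouth"): print("mouth",round(r["confidence"],2),np.round(r["uv"],1).tolist(),world(im,*r["uv"],z=100).round(1))
hsv=cv2.cvtColor(im["color"],cv2.COLOR_RGB2HSV)
def blob(mask,box):
    m=np.zeros_like(mask); m[box[1]:box[3],box[0]:box[2]]=mask[box[1]:box[3],box[0]:box[2]]
    c=max(cv2.findContours(m,cv2.RETR_EXTERNAL,cv2.CHAIN_APPROX_NONE)[0],key=cv2.contourArea); return c
bl=cv2.inRange(hsv,(100,120,60),(125,255,255)); c=blob(bl,(140,205,250,315))
(q,sz,a)=cv2.minAreaRect(c); print("dish",q,sz,world(im,*q,z=14).round(1)); 
B=cv2.boxPoints(cv2.minAreaRect(c)); print([world(im,*b,z=12).round().tolist() for b in B])
wh=cv2.inRange(hsv,(0,0,90),(180,60,255)); c=blob(wh,(395,205,525,330)); B=cv2.boxPoints(cv2.minAreaRect(c)); print("tray",[world(im,*b,z=45).round().tolist() for b in B])
orr=cv2.inRange(hsv,(5,120,90),(18,255,255)); c=blob(orr,(280,238,330,285)); e=cv2.fitEllipse(cv2.convexHull(c)); print("rim ell",e,world(im,*e[0],z=100).round(1))
E
```

```text
{'t': 8.475, 'joints': [0.029, 0.725, 0.048, 0.109, 1.103, -0.976], 'eef_pos': [962.384, 119.977, 819.127], 'tcp_rot': [2.032, 0.841, 2.057], 'ft_force': [-0.843, 0.088, -0.884], 'qvel': [-0.016, -0.194, -0.003, 0.027, -0.046, 0.002]}
theta -1.2655573196645888
toolaxes(cols x y z)
 [[-0.311  0.082  0.947]
 [ 0.589  0.798  0.125]
 [-0.745  0.597 -0.297]] heading 0.131 below horiz deg 17.3
mouth 0.62 [427.2, 140.7] [ 765.9 -197.9  100. ]Traceback (most recent call last):
  File "<stdin>", line 8, in <module>
  File "<stdin>", line 7, in blob
ValueError: max() iterable argument is empty
```

View pics/crop_can.png

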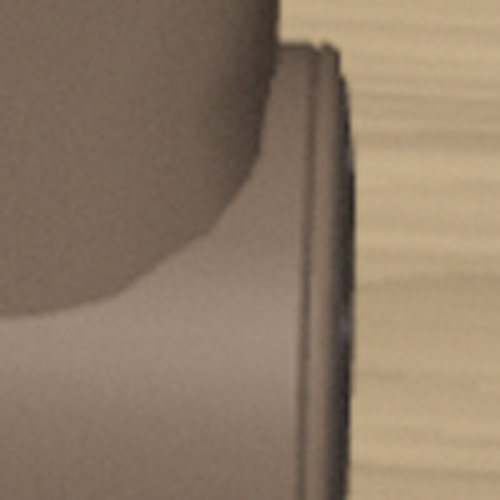

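The crop shows only the arm, which hides the canister. I'll measure in the first top picture, since nothing has moved since then.

```bash
cat > meas.py <<'E'
from h import *
im=imaging.read_camera("top"); im["color"]=cv2.imread("pics/top0.png")[:,:,::-1].copy()
save(im,"crop_can2.png",(255,210,355,310),5)
hsv=cv2.cvtColor(im["color"],cv2.COLOR_RGB2HSV)
def blob(mask,box):
    m=np.zeros_like(mask); m[box[1]:box[3],box[0]:box[2]]=mask[box[1]:box[3],box[0]:box[2]]
    return max(cv2.findContours(m,cv2.RETR_EXTERNAL,cv2.CHAIN_APPROX_NONE)[0],key=cv2.contourArea)
def rect(name,lo,hi,box,z):
    B=cv2.boxPoints(cv2.minAreaRect(blob(cv2.inRange(hsv,lo,hi),box))); W=np.array([world(im,*b,z=z) for b in B])
    print(name,W.round().tolist(),"c",W.mean(0).round(1),"sides",[np.linalg.norm(W[i]-W[i-1]).round() for i in range(4)])
rect("dish",(100,120,60),(125,255,255),(140,205,250,315),12)
rect("tray",(0,0,90),(180,60,255),(395,205,525,330),45)
orr=cv2.inRange(hsv,(5,120,90),(18,255,255)); c=blob(orr,(280,238,330,285)); e=cv2.fitEllipse(cv2.convexHull(c)); print("rim ell",np.round(e[0],1),np.round(e[1],1),world(im,*e[0],z=100).round(1))
E
python3 meas.py
cat > path.py <<'E'
from kin import *
from h import state
q=np.array(state()["joints"]); x,R=fk(q,P); print(x.round(1))
Rg=R*Ro.from_euler("z",2.466+0.0)
M=R.as_matrix(); rho=np.arctan2(M[2,1],M[2,0]); print("rho",rho,rho/1)
E
python3 path.py
```

```text
dish [[466.0, 368.0, 12.0], [597.0, 318.0, 12.0], [541.0, 187.0, 12.0], [413.0, 238.0, 12.0]] c [504.5 278.   12. ] sides [np.float64(140.0), np.float64(140.0), np.float64(143.0), np.float64(138.0)]
tray [[621.0, -156.0, 45.0], [639.0, -394.0, 45.0], [412.0, -394.0, 45.0], [398.0, -165.0, 45.0]] c [ 517.6 -277.2   45. ] sides [np.float64(223.0), np.float64(239.0), np.float64(227.0), np.float64(230.0)]
rim ell [304.9 258.7] [31.4 31.8] [505.4  38.4 100. ]
[961.3 120.  819.9]
rho 2.466779604204606 2.466779604204606
```

View pics/crop_can2.png

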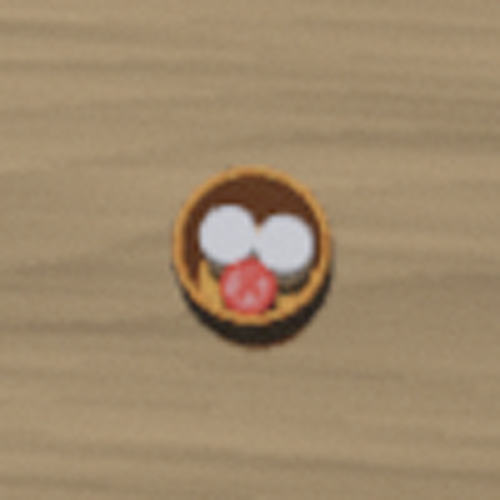

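```bash
python3 - <<'E'
from h import *
a=cv2.imread("pics/side0.png")[0:180,0:300]; cv2.imwrite("pics/grip.png",cv2.resize(a,None,fx=2.6,fy=2.6,interpolation=cv2.INTER_CUBIC))
from kin import *
H,B=.131,np.radians(17.3)
for ph in(0,60,90,105,115,125,135,145,160):
    T=tool(H,B,np.radians(ph)); a0=tool(H,B).inv().apply([0,0,1]); a=T.apply(a0)
    tilt=np.degrees(np.arccos(a[2]))
    w=np.cross(np.cross(a,[0,0,-1]),a); n=np.linalg.norm(w); w=w/n if n>1e-6 else w*0
    lip=35*a+31*w
    C=np.array([T.apply([sx*37.5,sy*90,z]) for sx in(-1,1) for sy in(-1,1) for z in(-59,-239)])
    F=np.array([T.apply([sx*10,sy*48,z]) for sx in(-1,1) for sy in(-1,1) for z in(19,-59)])
    foot=-65*a+28*np.r_[0,0,0]
    print(ph,"tilt %.0f"%tilt,"mouth",(35*a).round(),"foot",foot.round(),"lip z %.0f"%lip[2],"bodymin z %.0f"%C[:,2].min(),"body x max %.0f y %.0f..%.0f"%(C[:,0].max(),C[:,1].min(),C[:,1].max()),"finger min z %.0f"%F[:,2].min())
E
```

```text
0 tilt 0 mouth [ 0.  0. 35.] foot [ -0.  -0. -65.] lip z 35 bodymin z -18 body x max -33 y -120..83 finger min z -15
60 tilt 57 mouth [ -1. -29.  19.] foot [  2.  54. -35.] lip z -7 bodymin z -75 body x max -29 y -109..72 finger min z -50
90 tilt 85 mouth [ -5. -34.   3.] foot [10. 64. -6.] lip z -28 bodymin z -68 body x max -24 y -70..33 finger min z -51
105 tilt 98 mouth [ -8. -34.  -5.] foot [15. 62. 10.] lip z -36 bodymin z -75 body x max -25 y -86..49 finger min z -52
115 tilt 107 mouth [-10. -32. -10.] foot [19. 59. 19.] lip z -40 bodymin z -75 body x max -27 y -99..61 finger min z -51
125 tilt 116 mouth [-12. -29. -15.] foot [22. 54. 28.] lip z -43 bodymin z -73 body x max -25 y -109..72 finger min z -49
135 tilt 124 mouth [-14. -26. -19.] foot [26. 48. 36.] lip z -45 bodymin z -69 body x max -24 y -118..81 finger min z -45
145 tilt 131 mouth [-15. -21. -23.] foot [29. 40. 43.] lip z -46 bodymin z -61 body x max -25 y -123..86 finger min z -40
160 tilt 140 mouth [-18. -14. -27.] foot [33. 26. 50.] lip z -47 bodymin z -45 body x max -27 y -127..89 finger min z -30
```

View pics/grip.png

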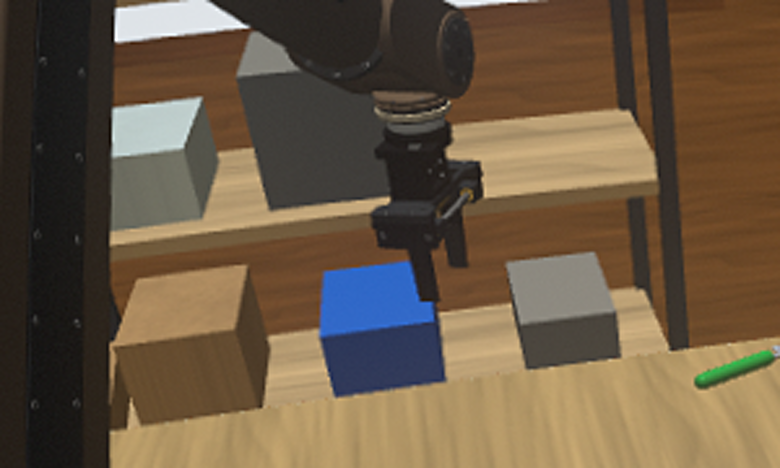

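```bash
python3 - <<'E'
from kin import *
H,B=.131,np.radians(17.3)
g=np.linspace(-1,1,25)
for gx in(450,460,470,480,490,500):
    o=[]
    for ph in(110,120,130,140,150):
        T=tool(H,B,np.radians(ph))
        S=T.apply(np.array([[a*37.5,b*90,-59-30*(c+1)] for a in g for b in g for c in g]))
        best=None
        for gz in range(70,140):
            X=S+[gx,0,gz]; near=(X[:,0]>392)&(X[:,0]<420)
            if X[:,2].min()>12 and (not near.any() or X[near,2].min()>53) and (not (X[:,0]>=420).any() or X[X[:,0]>=420,2].min()>35): best=gz;break
        o.append(best)
    print(gx,o)
E
```

```text
450 [88, 87, 84, 78, 70]
460 [88, 87, 84, 78, 74]
470 [109, 103, 103, 96, 92]
480 [129, 128, 125, 119, 110]
490 [129, 128, 125, 119, 110]
500 [129, 128, 125, 119, 110]
```

```bash
cat > path.py <<'E'
from kin import *
import sys
def run(q,wps,n=12):
    """wps: list of (xyz TCP, roll total) ; straight moves at fixed tool axis from joint state q"""
    x,R=fk(q,P); r0=0; x0=x
    for xt,rt in wps:
        mx=0
        for k in range(1,n+1):
            f=k/n; X=x0+(np.array(xt)-x0)*f; q2,e=ik(X,R*Ro.from_euler("z",r0+(rt-r0)*f),q)
            mx=max(mx,np.abs(q2-q).max()); q=q2
            if e>1: print("  err",round(e,1),X.round())
        print(np.array(xt),rt,"q",q.round(2),"maxstep",mx.round(2)); x0=np.array(xt,float); r0=rt
    return q
E
python3 - <<'E'
from path import *
q=np.array([0.029,0.725,0.05,0.109,1.103,-0.976])
for A in([(700,-150,650),(520,-150,400)],[(750,-100,650),(520,-50,400)],[(700,-250,600),(480,-200,400)]):
  print("----"); run(q,[(A[0],1.5),(A[1],2.466),((523,40,240),2.466),((523,40,52),2.466)])
from h import *
im=imaging.read_camera("top")
for p in((404,321),(513,319),(404,215),(507,214)): print(p,world(im,*p,z=45).round(1))
E
```

```text
----
[ 700 -150  650] 1.5 q [-0.53  0.11  1.47  1.11  0.71 -0.62] maxstep 0.34
[ 520 -150  400] 2.466 q [-0.82  0.05  2.23  1.75  0.91 -0.68] maxstep 0.07
[523  40 240] 2.466 q [-0.23  0.41  2.57  2.76  1.12 -1.51] maxstep 0.09
[523  40  52] 2.466 q [-0.23  1.14  2.63  2.79  1.86 -1.79] maxstep 0.07
----
[ 750 -100  650] 1.5 q [-0.39  0.16  1.41  1.02  0.6  -0.5 ] maxstep 0.32
[520 -50 400] 2.466 q [-0.55 -0.02  2.31  1.98  0.71 -0.76] maxstep 0.09
[523  40 240] 2.466 q [-0.23  0.41  2.57  2.76  1.12 -1.51] maxstep 0.08
[523  40  52] 2.466 q [-0.23  1.14  2.63  2.79  1.86 -1.79] maxstep 0.07
----
[ 700 -250  600] 1.5 q [-0.7   0.2   1.48  1.26  0.83 -0.84] maxstep 0.37
[ 480 -200  400] 2.466 q [-1.01  0.06  2.23  1.61  1.06 -0.66] maxstep 0.07
[523  40 240] 2.466 q [-0.23  0.41  2.57  2.76  1.12 -1.51] maxstep 0.12
[523  40  52] 2.466 q [-0.23  1.14  2.63  2.79  1.86 -1.79] maxstep 0.07
(404, 321) [ 399. -167.   45.]
(513, 319) [ 413.6 -392.    45. ]
(404, 215) [ 619.5 -161.    45. ]
(507, 214) [ 635.  -381.4   45. ]
```

>>> {"api": "step_arm", "payload": {"increments": [{"slide": [0.005,-0.034,-0.023],"roll": 0.15},{"slide": [0.01,-0.068,-0.046],"roll": 0.3},{"slide": [0.015,-0.1,-0.07],"roll": 0.45},{"slide": [0.019,-0.135,-0.093],"roll": 0.6},{"slide": [0.024,-0.169,-0.116],"roll": 0.75}]}}

```text
t: 9.3
eef_pos: [831.2, -16.3, 731.3]
tcp_rot: [1.879, 0.133, 1.743]
ft_force: [0.8, -0.7, 1.0]
opening: 0.999
grip_force: 0.0
```

>>> {"api": "step_arm", "payload": {"increments": [{"slide": [-0.02,-0.028,-0.023],"roll": 0.15},{"slide": [-0.04,-0.056,-0.046],"roll": 0.3},{"slide": [-0.06,-0.084,-0.07],"roll": 0.45},{"slide": [-0.08,-0.112,-0.093],"roll": 0.6},{"slide": [-0.098,-0.14,-0.116],"roll": 0.75}]}}

```text
t: 9.93
eef_pos: [700.3, -151.8, 647.5]
tcp_rot: [1.938, -0.579, 1.495]
ft_force: [0.8, 0.2, -0.6]
opening: 0.998
grip_force: 0.0
```

```bash
cat > go.py <<'E'
import sys
from h import *
from scipy.spatial.transform import Rotation as Ro
def goto(*tgts):
    """tgts: (xyz TCP, roll increment); prints slide/roll for each, chained from the measured pose"""
    s=state(); x=np.array(s["eef_pos"]); R=Ro.from_euler("xyz",s["tcp_rot"]); M=R.as_matrix()
    print("t",round(s["t"],2),"tcp",x.round(1),"q",np.round(s["joints"],3).tolist(),"F",np.round(s["ft_force"],1),"roll to x-up %.3f"%np.arctan2(M[2,1],M[2,0]),"below %.1f head %.3f"%(np.degrees(np.arcsin(-M[2,2])),np.arctan2(M[1,2],M[0,2])))
    for X,r in tgts:
        print(X,"slide",(R.inv().apply(np.array(X)-x)/1000).round(4).tolist(),"roll",r); x=np.array(X,float); R=R*Ro.from_euler("z",r)
E
python3 - <<'E'
from go import *
s=state(); M=Ro.from_euler("xyz",s["tcp_rot"]).as_matrix(); r=float(np.arctan2(M[2,1],M[2,0]))
goto(((520,-150,400),r),((523,40,240),0),((523,40,150),0))
E
```

```text
t 9.93 tcp [ 700.3 -151.8  647.5] q [-0.534, 0.113, 1.477, 1.118, 0.714, -0.62] F [ 0.8  0.2 -0.6] roll to x-up 0.960 below 17.5 head 0.131
(520, -150, 400) slide [-0.1453, -0.2518, -0.096] roll 0.960161139879827
(523, 40, 240) slide [-0.1443, -0.188, 0.0746] roll 0
(523, 40, 150) slide [-0.0858, 0.0, 0.027] roll 0
```

>>> {"api": "step_arm", "payload": {"increments": [{"slide": [-0.026,-0.045,-0.017],"roll": 0.172},{"slide": [-0.052,-0.09,-0.034],"roll": 0.344},{"slide": [-0.078,-0.135,-0.052],"roll": 0.516},{"slide": [-0.104,-0.18,-0.069],"roll": 0.688},{"slide": [-0.131,-0.227,-0.086],"roll": 0.864}]}}

```text
t: 10.55
eef_pos: [538.2, -150.4, 424.0]
tcp_rot: [2.845, -1.253, 0.442]
ft_force: [0.3, -1.2, -0.0]
opening: 1.003
grip_force: 0.0
```

```bash
python3 - <<'E'
from go import *
s=state(); M=Ro.from_euler("xyz",s["tcp_rot"]).as_matrix(); r=float(np.arctan2(M[2,1],M[2,0]))
goto(((523,40,240),r),((523,40,150),0))
im=imaging.read_camera("top")
hsv=cv2.cvtColor(im["color"],cv2.COLOR_RGB2HSV); m=cv2.inRange(hsv,(5,120,90),(18,255,255))[238:285,280:330]
print("orange px",int((m>0).sum()))
c=max(cv2.findContours(m,0,1)[0],key=cv2.contourArea)+[280,238]; (u,v),rad=cv2.minEnclosingCircle(c); print(u,v,rad,world(im,u,v,z=100).round(1))
E
```

```text
t 10.55 tcp [ 538.2 -150.4  424. ] q [-0.778, 0.04, 2.163, 1.71, 0.863, -0.675] F [ 0.3 -1.2 -0. ] roll to x-up 0.096 below 17.4 head 0.131
(523, 40, 240) slide [-0.1535, -0.2064, 0.0644] roll 0.09597548777264049
(523, 40, 150) slide [-0.0859, -0.0, 0.0269] roll 0
orange px 414
304.8846130371094 259.1153869628906 15.885136604309082 [504.6  38.3 100. ]
```

>>> {"api": "step_arm", "payload": {"increments": [{"slide": [-0.031,-0.041,0.013],"roll": 0.05},{"slide": [-0.062,-0.083,0.026],"roll": 0.096},{"slide": [-0.092,-0.124,0.039],"roll": 0.096},{"slide": [-0.123,-0.165,0.051],"roll": 0.096},{"slide": [-0.1535,-0.2064,0.0644],"roll": 0.096}]}}

```text
t: 11.22
eef_pos: [523.7, 39.2, 239.3]
tcp_rot: [3.115, -1.266, 0.157]
ft_force: [1.5, -0.8, 0.8]
opening: 0.999
grip_force: 0.0
```

```bash
python3 - <<'E'
from go import *
s=state(); M=Ro.from_euler("xyz",s["tcp_rot"]).as_matrix(); r=float(np.arctan2(M[2,1],M[2,0]))
goto(((523,40.5,52.5),r))
im=imaging.read_camera("wrist"); save(im,"w1.png")
im=imaging.read_camera("side"); save(im,"s1.png",(200,100,420,300),2)
a=cv2.imread("pics/w1.png"); b=cv2.resize(cv2.imread("pics/s1.png"),(440,400)); a=cv2.resize(a,(360,270)); c=np.zeros((400,800,3),np.uint8); c[:270,:360]=a; c[:,360:]=b; cv2.imwrite("pics/c1.png",c)
E
```

```text
t 11.22 tcp [523.7  39.2 239.3] q [-0.228, 0.416, 2.57, 2.763, 1.12, -1.519] F [ 1.5 -0.8  0.8] roll to x-up 0.008 below 17.4 head 0.129
(523, 40.5, 52.5) slide [-0.1784, -0.0029, 0.0555] roll 0.008342383266156748
```

View pics/c1.png

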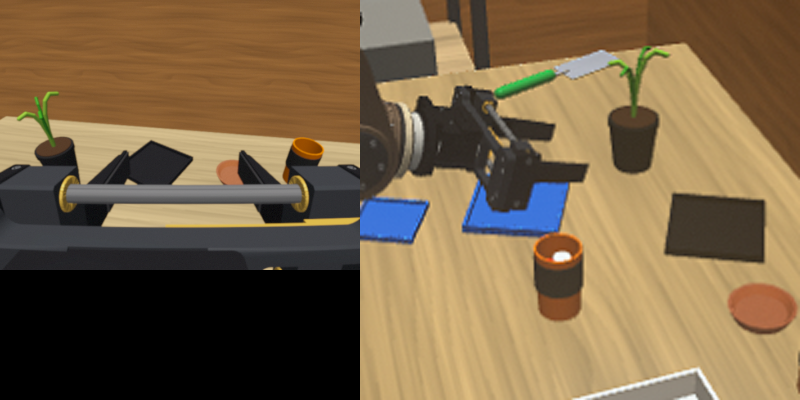

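The picture shows the tool nearly level above the canister, with a finger on each side of it (side crop, canister at (558,275)). Next I descend and grip.

>>> {"api": "step_arm", "payload": {"increments": [{"slide": [-0.05,-0.001,0.015],"roll": 0.008},{"slide": [-0.1,-0.002,0.031],"roll": 0.008},{"slide": [-0.14,-0.003,0.044],"roll": 0.008},{"slide": [-0.165,-0.003,0.051],"roll": 0.008},{"slide": [-0.1784,-0.0029,0.0555],"roll": 0.008}]}}

```text
t: 11.95
eef_pos: [523.6, 39.9, 51.7]
tcp_rot: [-3.126, -1.266, 0.115]
ft_force: [0.5, -0.8, 0.1]
opening: 1.001
grip_force: 0.0
```

>>> {"api": "step_arm", "payload": {"increments": [{"slide": [0,0,0],"roll": 0},{"slide": [0,0,0],"roll": 0},{"slide": [0,0,0],"roll": 0},{"slide": [0,0,0],"roll": 0},{"slide": [0,0,0],"roll": 0}], "fingers": 0.45}}

```text
t: 12.58
eef_pos: [523.6, 40.4, 54.8]
tcp_rot: [-3.137, -1.27, 0.126]
ft_force: [-0.3, -1.1, 6.8]
opening: 0.66
grip_force: 30.0
```

```bash
python3 - <<'E'
from go import *
print(state()["opening"],state()["grip_force"])
goto(((523,40.5,112.5),0))
E
```

```text
0.6601941910298749 29.999088803306222
t 12.57 tcp [523.6  40.4  54.8] q [-0.225, 1.134, 2.627, 2.788, 1.852, -1.782] F [-0.3 -1.1  6.8] roll to x-up -0.001 below 17.3 head 0.131
(523, 40.5, 112.5) slide [0.0549, -0.0002, -0.0176] roll 0
```

>>> {"api": "step_arm", "payload": {"increments": [{"slide": [0.01,0,-0.0032],"roll": 0},{"slide": [0.03,0,-0.0095],"roll": 0},{"slide": [0.055,0,-0.0175],"roll": 0},{"slide": [0.085,0,-0.027],"roll": 0},{"slide": [0.11,0,-0.035],"roll": 0}]}}

```text
t: 13.2
eef_pos: [522.1, 40.3, 170.2]
tcp_rot: [-3.136, -1.265, 0.125]
ft_force: [0.1, 0.1, -3.2]
opening: 0.663
grip_force: 30.0
```

```bash
python3 - <<'E'
from go import *
print(state()["opening"],state()["grip_force"])
goto(((493,-212.6,165),0),((493,-212.6,106.5),1.3),((493,-212.6,106.5),.7))
from path import *
run(np.array(state()["joints"]),[((493,-212.6,165),0),((493,-212.6,106.5),1.3),((493,-212.6,106.5),2.0),((493,-212.6,106.5),2.7)])
E
```

```text
0.6626714875551918 29.998808624222875
t 13.2 tcp [522.1  40.3 170.2] q [-0.227, 0.694, 2.634, 2.798, 1.44, -1.634] F [ 0.1  0.1 -3.2] roll to x-up -0.002 below 17.5 head 0.131
(493, -212.6, 165) slide [-0.0231, 0.247, -0.0574] roll 0
(493, -212.6, 106.5) slide [-0.0558, 0.0001, 0.0176] roll 1.3
(493, -212.6, 106.5) slide [0.0, 0.0, 0.0] roll 0.7
[ 493.  -212.6  165. ] 0 q [-1.    0.66  2.44  2.    1.25 -1.53] maxstep 0.08
[ 493.  -212.6  106.5] 1.3 q [-1.    0.84  2.45  2.05  1.33 -0.4 ] maxstep 0.1
[ 493.  -212.6  106.5] 2.0 q [-1.    0.84  2.45  2.05  1.33  0.3 ] maxstep 0.06
[ 493.  -212.6  106.5] 2.7 q [-1.    0.84  2.45  2.05  1.33  1.  ] maxstep 0.06
```

>>> {"api": "step_arm", "payload": {"increments": [{"slide": [-0.003,0.035,-0.008],"roll": 0},{"slide": [-0.008,0.09,-0.021],"roll": 0},{"slide": [-0.014,0.15,-0.035],"roll": 0},{"slide": [-0.019,0.207,-0.048],"roll": 0},{"slide": [-0.0231,0.247,-0.0574],"roll": 0}]}}

```text
t: 13.82
eef_pos: [492.6, -215.9, 163.9]
tcp_rot: [-3.14, -1.265, 0.126]
ft_force: [1.2, 0.8, -3.6]
opening: 0.663
grip_force: 30.0
```

>>> {"api": "step_arm", "payload": {"increments": [{"slide": [-0.004,0,0.001],"roll": 0.08},{"slide": [-0.01,0,0.003],"roll": 0.21},{"slide": [-0.016,0,0.005],"roll": 0.35},{"slide": [-0.022,0,0.007],"roll": 0.5},{"slide": [-0.028,0,0.0088],"roll": 0.65}]}}

```text
t: 14.45
eef_pos: [493.5, -212.3, 134.4]
tcp_rot: [-2.048, -0.856, -1.068]
ft_force: [0.8, -0.5, -3.3]
opening: 0.663
grip_force: 30.0
```

>>> {"api": "step_arm", "payload": {"increments": [{"slide": [-0.0045,0.0034,0.0018],"roll": 0.15},{"slide": [-0.009,0.0068,0.0035],"roll": 0.3},{"slide": [-0.0135,0.01,0.0053],"roll": 0.45},{"slide": [-0.018,0.0135,0.007],"roll": 0.57},{"slide": [-0.0223,0.0169,0.0088],"roll": 0.65}]}}

```text
t: 15.08
eef_pos: [493.5, -212.3, 105.1]
tcp_rot: [-1.887, -0.253, -1.358]
ft_force: [0.6, 0.5, -3.1]
opening: 0.665
grip_force: 30.0
```

```bash
python3 - <<'E'
from go import *
print(state()["opening"],state()["grip_force"])
goto(((493,-212.6,106.5),0))
im=imaging.read_camera("side"); save(im,"s2.png",(240,220,460,420),3)
E
```

```text
0.6646177231781767 29.999709175899625
t 15.07 tcp [ 493.5 -212.3  105.1] q [-1.0, 0.843, 2.447, 2.048, 1.331, -0.404] F [ 0.6  0.5 -3.1] roll to x-up -1.305 below 17.5 head 0.131
(493, -212.6, 106.5) slide [0.0005, -0.0011, -0.001] roll 0
```

View pics/s2.png

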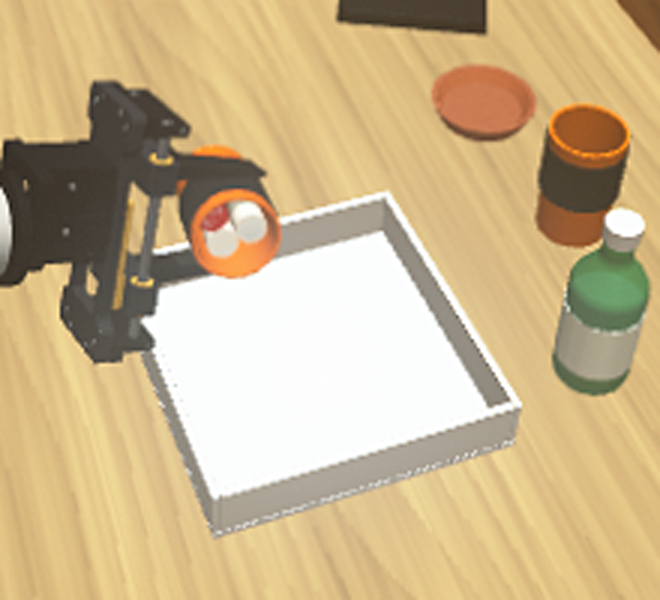

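The picture shows the canister nearly horizontal over the near-left corner of the tray, mouth at about (235,235) in the crop with all three caps visible inside. The gripper body is just outside the near wall. Now I tip it.

>>> {"api": "step_arm", "payload": {"increments": [{"slide": [0,0,0],"roll": 0.15},{"slide": [0,0,0],"roll": 0.3},{"slide": [0,0,0],"roll": 0.45},{"slide": [0,0,0],"roll": 0.58},{"slide": [0,0,0],"roll": 0.7}]}}

```text
t: 15.75
eef_pos: [493.6, -212.3, 105.4]
tcp_rot: [-1.905, 0.412, -1.578]
ft_force: [0.4, 0.8, -4.5]
opening: 0.662
grip_force: 30.0
```

>>> {"api": "step_arm", "payload": {"increments": [{"slide": [0,0,0],"roll": 0.0},{"slide": [0,0,0],"roll": 0.0},{"slide": [0,0,0],"roll": 0.05},{"slide": [0,0,0],"roll": 0.1},{"slide": [0,0,0],"roll": 0.16}]}}

```text
t: 16.38
eef_pos: [493.8, -212.6, 105.6]
tcp_rot: [-1.931, 0.56, -1.637]
ft_force: [-0.2, -0.2, -1.2]
opening: 0.662
grip_force: 30.0
```

>>> {"api": "step_arm", "payload": {"increments": [{"slide": [0,0,0],"roll": 0.0},{"slide": [0,0,0],"roll": 0.0},{"slide": [0,0,0],"roll": 0.0},{"slide": [0,0,0],"roll": 0.0},{"slide": [0,0,0],"roll": 0.0}]}}

```text
t: 17.0
eef_pos: [493.8, -212.6, 105.4]
tcp_rot: [-1.931, 0.56, -1.638]
ft_force: [-0.0, -0.2, -1.1]
opening: 0.66
grip_force: 30.0
```

```bash
python3 - <<'E'
from go import *
print(state()["opening"],state()["grip_force"])
goto(((493,-212.6,106.5),0))
im=imaging.read_camera("side"); save(im,"s3.png",(240,220,460,420),3)
E
```

```text
0.660352581719047 29.999307207763195
t 17.0 tcp [ 493.8 -212.6  105.4] q [-1.0, 0.844, 2.446, 2.048, 1.333, 0.453] F [-0.  -0.2 -1.1] roll to x-up -2.161 below 17.4 head 0.131
(493, -212.6, 106.5) slide [-0.0005, -0.0006, -0.0011] roll 0
```

View pics/s3.png

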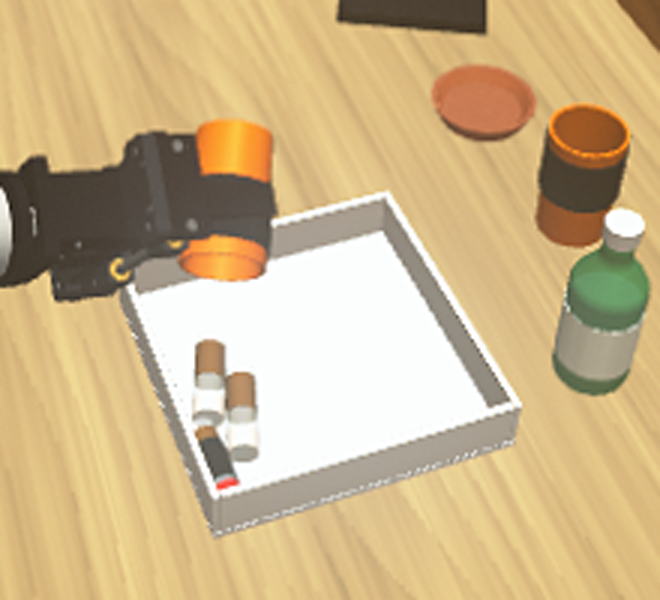

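The picture shows all three vials on the tray floor: white caps at (208,400) and (243,435), the red cap at (228,482). The canister looks empty. Now I raise it, bring it upright and hold it still.

```bash
python3 - <<'E'
from go import *
goto(((493,-200,160),-.72),((493,-140,210),-.72),((493,-60,250),-.721))
E
```

```text
t 17.05 tcp [ 493.8 -212.6  105.3] q [-1.0, 0.844, 2.446, 2.048, 1.333, 0.453] F [-0.7 -0.1 -1.8] roll to x-up -2.161 below 17.4 head 0.131
(493, -200, 160) slide [-0.0396, -0.0365, -0.0155] roll -0.72
(493, -140, 210) slide [-0.0525, -0.0573, -0.0075] roll -0.72
(493, -60, 250) slide [-0.0214, -0.0868, -0.002] roll -0.721
```

>>> {"api": "step_arm", "payload": {"increments": [{"slide": [-0.01,-0.009,-0.004],"roll": -0.06},{"slide": [-0.02,-0.018,-0.008],"roll": -0.2},{"slide": [-0.03,-0.028,-0.012],"roll": -0.37},{"slide": [-0.036,-0.034,-0.014],"roll": -0.55},{"slide": [-0.0396,-0.0365,-0.0155],"roll": -0.72}]}}

```text
t: 17.68
eef_pos: [493.1, -199.9, 160.5]
tcp_rot: [-1.877, -0.13, -1.399]
ft_force: [0.1, 0.9, -0.9]
opening: 0.664
grip_force: 30.0
```

>>> {"api": "step_arm", "payload": {"increments": [{"slide": [-0.0105,-0.0115,-0.0015],"roll": -0.144},{"slide": [-0.021,-0.023,-0.003],"roll": -0.288},{"slide": [-0.0315,-0.0345,-0.0045],"roll": -0.432},{"slide": [-0.042,-0.046,-0.006],"roll": -0.576},{"slide": [-0.0525,-0.0573,-0.0075],"roll": -0.72}]}}

```text
t: 18.3
eef_pos: [492.9, -139.5, 210.3]
tcp_rot: [-2.016, -0.803, -1.109]
ft_force: [-0.2, -0.8, -0.8]
opening: 0.664
grip_force: 30.0
```

>>> {"api": "step_arm", "payload": {"increments": [{"slide": [-0.005,-0.02,0],"roll": -0.16},{"slide": [-0.01,-0.04,-0.001],"roll": -0.32},{"slide": [-0.015,-0.06,-0.0015],"roll": -0.48},{"slide": [-0.019,-0.077,-0.002],"roll": -0.62},{"slide": [-0.0214,-0.0868,-0.002],"roll": -0.721}]}}

```text
t: 18.92
eef_pos: [492.7, -59.1, 250.4]
tcp_rot: [3.13, -1.267, 0.143]
ft_force: [0.9, 0.1, -1.6]
opening: 0.659
grip_force: 30.0
```

>>> {"api": "step_arm", "payload": {"increments": [{"slide": [0,0,0],"roll": 0},{"slide": [0,0,0],"roll": 0},{"slide": [0,0,0],"roll": 0},{"slide": [0,0,0],"roll": 0},{"slide": [0,0,0],"roll": 0}]}}

```text
t: 19.55
eef_pos: [493.0, -60.3, 249.8]
tcp_rot: [-3.138, -1.267, 0.127]
ft_force: [0.3, 0.7, -1.4]
opening: 0.658
grip_force: 30.0
```

>>> {"api": "step_arm", "payload": {"increments": [{"slide": [0,0,0],"roll": 0},{"slide": [0,0,0],"roll": 0},{"slide": [0,0,0],"roll": 0},{"slide": [0,0,0],"roll": 0},{"slide": [0,0,0],"roll": 0}]}}

```text
t: 20.18
eef_pos: [493.0, -60.1, 250.0]
tcp_rot: [-3.14, -1.267, 0.129]
ft_force: [0.4, -0.7, -1.5]
opening: 0.659
grip_force: 30.0
```

>>> {"api": "step_arm", "payload": {"increments": [{"slide": [0,0,0],"roll": 0},{"slide": [0,0,0],"roll": 0}]}}

```text
t: 20.42
eef_pos: [493.0, -60.1, 250.0]
tcp_rot: [-3.14, -1.267, 0.129]
ft_force: [-0.1, 0.1, -1.4]
opening: 0.663
grip_force: 30.0
```

```bash
python3 - <<'E'
from go import *
f=[]
for i in range(4):
    im=imaging.read_camera("side"); f.append(state()["ft_force"])
print("F mean",np.mean(f,0).round(2),state()["opening"])
im2=imaging.read_camera("top"); save(im2,"t4.png",(120,200,520,340),2)
save(im,"s4.png",(200,150,430,420),1.2)
a=cv2.imread("pics/t4.png"); b=cv2.imread("pics/s4.png"); c=np.zeros((600,800,3),np.uint8); c[:280,:800]=a; c[280:280+min(320,b.shape[0]),:b.shape[1]]=b[:320]; cv2.imwrite("pics/c4.png",c)
d=imaging.read_camera("top"); 
goto(((523,278,170),0))
hsv=cv2.cvtColor(im2["color"],cv2.COLOR_RGB2HSV); m=cv2.inRange(hsv,(100,120,60),(125,255,255)); m[:205]=0;m[315:]=0;m[:,:140]=0;m[:,250:]=0
B=cv2.boxPoints(cv2.minAreaRect(cv2.findNonZero(m))); W=np.array([world(im2,*p,z=12) for p in B]); print(W.mean(0).round(1))
E
```

```text
F mean [ 0.2  -0.11 -1.11] 0.6604877858065631
t 20.73 tcp [493.  -60.1 250. ] q [-0.642, 0.373, 2.588, 2.319, 1.141, -1.432] F [ 0.7 -0.6 -1.5] roll to x-up -0.001 below 17.4 head 0.131
(523, 278, 170) slide [-0.0545, -0.3312, 0.0943] roll 0
[504.5 278.   12. ]
```

View pics/c4.png

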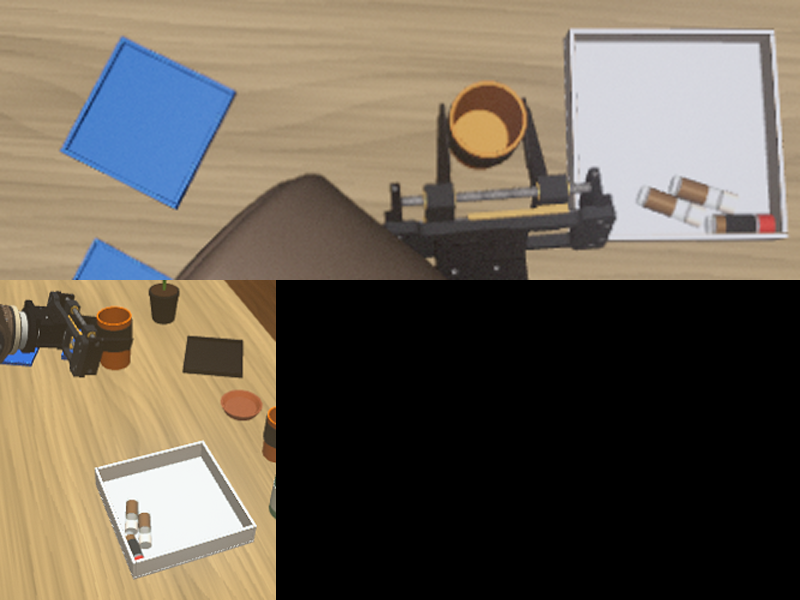

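The pictures show the canister held upright and empty, with its bare floor visible at (487,125), and three vials in the tray at (670,205), (705,190) and (745,224). The weight reads about 1.3 N, which matches the empty canister. Next I move to the large blue dish.

>>> {"api": "step_arm", "payload": {"increments": [{"slide": [-0.003,-0.015,0.005],"roll": 0},{"slide": [-0.01,-0.045,0.0135],"roll": 0},{"slide": [-0.019,-0.085,0.0255],"roll": 0},{"slide": [-0.028,-0.126,0.038],"roll": 0},{"slide": [-0.0367,-0.1668,0.0502],"roll": 0}]}}

```text
t: 21.35
eef_pos: [508.0, 111.2, 199.3]
tcp_rot: [-3.141, -1.267, 0.129]
ft_force: [0.8, -0.2, -1.1]
opening: 0.663
grip_force: 30.0
```

>>> {"api": "step_arm", "payload": {"increments": [{"slide": [-0.009,-0.041,0.0123],"roll": 0},{"slide": [-0.018,-0.082,0.0246],"roll": 0},{"slide": [-0.026,-0.12,0.036],"roll": 0},{"slide": [-0.033,-0.15,0.045],"roll": 0},{"slide": [-0.0367,-0.1668,0.0502],"roll": 0}]}}

```text
t: 21.98
eef_pos: [522.6, 282.3, 149.6]
tcp_rot: [-3.139, -1.267, 0.13]
ft_force: [0.5, 0.2, -2.1]
opening: 0.665
grip_force: 30.0
```

```bash
python3 - <<'E'
from go import *
im=imaging.read_camera("top"); save(im,"t5.png",(120,180,300,320),3)
hsv=cv2.cvtColor(im["color"],cv2.COLOR_RGB2HSV)
m=cv2.inRange(hsv,(5,120,90),(18,255,255)); m[:190]=0; m[310:]=0; m[:,:140]=0; m[:,260:]=0
c=max(cv2.findContours(m,0,1)[0],key=cv2.contourArea); (u,v),r=cv2.minEnclosingCircle(c); print(u,v,r,"rim at",world(im,u,v,z=195).round(1))
goto(((522.5,280.4,66),0),((522.5,280.4,59),0))
E
```

```text
170.6666717529297 243.05555725097656 17.508913040161133 rim at [503.2 278.7 195. ]
t 22.02 tcp [522.9 283.4 149.4] q [0.571, 0.706, 2.386, 3.586, 1.223, -1.592] F [-0.1  0.2 -1.6] roll to x-up -0.001 below 17.4 head 0.134
(522.5, 280.4, 66) slide [-0.0798, 0.003, 0.0241] roll 0
(522.5, 280.4, 59) slide [-0.0067, 0.0, 0.0021] roll 0
```

View pics/t5.png

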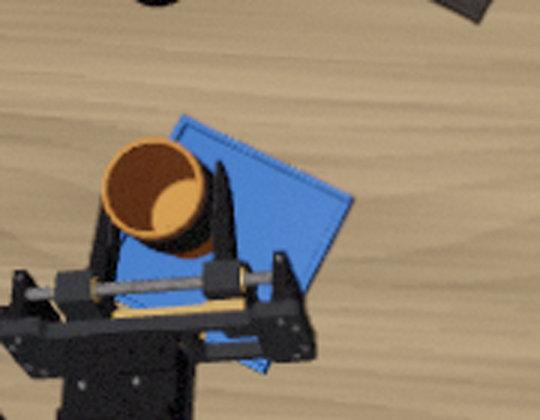

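The picture shows the canister above the large blue dish; perspective shifts the rim to (153,187), and it works out to (503,279), the dish centre. Lowering now.

>>> {"api": "step_arm", "payload": {"increments": [{"slide": [-0.03,0,0.009],"roll": 0},{"slide": [-0.055,0,0.0168],"roll": 0},{"slide": [-0.072,0,0.022],"roll": 0},{"slide": [-0.079,0,0.0241],"roll": 0},{"slide": [-0.079,0,0.0241],"roll": 0}]}}

```text
t: 22.65
eef_pos: [522.2, 280.1, 67.3]
tcp_rot: [-3.141, -1.267, 0.129]
ft_force: [0.6, 1.2, -1.7]
opening: 0.662
grip_force: 30.0
```

>>> {"api": "step_arm", "payload": {"increments": [{"slide": [-0.002,0,0.0006],"roll": 0},{"slide": [-0.0045,0,0.0014],"roll": 0},{"slide": [-0.0045,0,0.0014],"roll": 0}]}}

```text
t: 23.02
eef_pos: [522.2, 280.4, 63.0]
tcp_rot: [-3.139, -1.268, 0.128]
ft_force: [0.3, 0.0, -1.7]
opening: 0.662
grip_force: 30.0
```

```bash
python3 - <<'E'
from go import *
goto(((522.5,280.4,60),0))
E
```

```text
t 23.02 tcp [522.2 280.4  63. ] q [0.566, 0.947, 2.386, 3.559, 1.442, -1.489] F [ 0.3  0.  -1.7] roll to x-up -0.001 below 17.4 head 0.131
(522.5, 280.4, 60) slide [-0.0028, 0.0, 0.0011] roll 0
```

Single small steps until the force changes.

>>> {"api": "step_arm", "payload": {"increments": [{"slide": [-0.0015,0,0.0005],"roll": 0},{"slide": [-0.0015,0,0.0005],"roll": 0}]}}

```text
t: 23.28
eef_pos: [522.3, 280.3, 61.2]
tcp_rot: [-3.14, -1.267, 0.129]
ft_force: [0.0, 0.0, -0.8]
opening: 0.661
grip_force: 30.0
```

>>> {"api": "step_arm", "payload": {"increments": [{"slide": [-0.0015,0,0.0005],"roll": 0},{"slide": [-0.0015,0,0.0005],"roll": 0}]}}

```text
t: 23.52
eef_pos: [522.3, 280.4, 59.9]
tcp_rot: [-3.139, -1.268, 0.128]
ft_force: [-1.0, -0.7, 2.3]
opening: 0.665
grip_force: 30.0
```

>>> {"api": "step_arm", "payload": {"increments": [{"slide": [0,0,0],"roll": 0},{"slide": [0,0,0],"roll": 0},{"slide": [0,0,0],"roll": 0},{"slide": [0,0,0],"roll": 0},{"slide": [0,0,0],"roll": 0}], "fingers": 1.0}}

```text
t: 24.15
eef_pos: [522.3, 280.3, 59.7]
tcp_rot: [-3.14, -1.267, 0.129]
ft_force: [-0.3, -0.1, -0.7]
opening: 0.997
grip_force: 0.0
```

>>> {"api": "step_arm", "payload": {"increments": [{"slide": [0.01,0,-0.003],"roll": 0},{"slide": [0.04,0,-0.0125],"roll": 0},{"slide": [0.08,0,-0.025],"roll": 0},{"slide": [0.125,0,-0.039],"roll": 0},{"slide": [0.16,0,-0.05],"roll": 0}]}}

```text
t: 24.78
eef_pos: [521.9, 280.1, 229.9]
tcp_rot: [-3.137, -1.269, 0.127]
ft_force: [0.6, 0.4, -1.0]
opening: 1.003
grip_force: 0.0
```

>>> {"api": "step_arm", "payload": {"increments": [{"slide": [0.0,0.05,-0.03],"roll": 0},{"slide": [0.0,0.1,-0.04],"roll": 0},{"slide": [0.0,0.15,-0.05],"roll": 0},{"slide": [0.0,0.18,-0.05],"roll": 0},{"slide": [0.0,0.18,-0.05],"roll": 0}]}}

```text
t: 25.4
eef_pos: [498.6, 92.9, 242.7]
tcp_rot: [-3.141, -1.268, 0.125]
ft_force: [0.8, 0.2, 0.3]
opening: 0.997
grip_force: 0.0
```

```bash
python3 - <<'E'
from go import *
goto()
a=imaging.read_camera("side"); save(a,"s6.png",(180,100,480,420),1.25)
b=imaging.read_camera("top"); save(b,"t6.png",(100,90,540,340),1)
A=cv2.imread("pics/s6.png"); B=cv2.imread("pics/t6.png"); c=np.zeros((400,800,3),np.uint8); c[:,:375]=A[:400]; c[:250,375:]=B[:,:425]; cv2.imwrite("pics/c6.png",c)
E
```

```text
t 25.4 tcp [498.6  92.9 242.7] q [-0.023, 0.401, 2.61, 2.986, 1.139, -1.55] F [0.8 0.2 0.3] roll to x-up -0.000 below 17.4 head 0.126
```

View pics/c6.png

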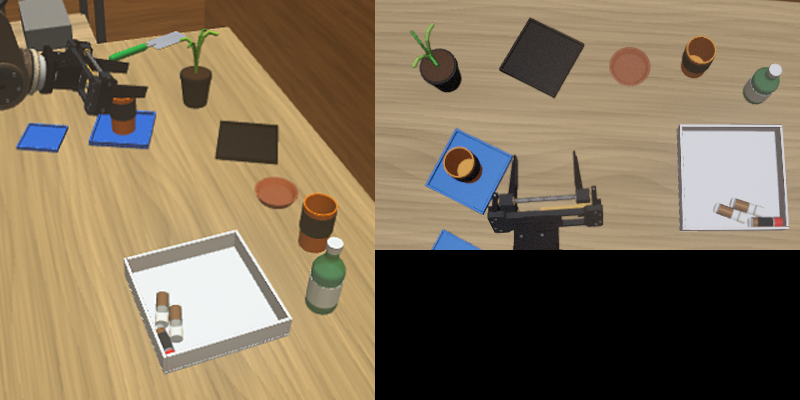

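The picture shows the empty canister standing upright in the large blue dish at (462,165) and the three vials in the tray at (745,213). The seedling, bottle and saucer have not moved, and the robot is clear. I'm handing the job in.

```bash
python3 -c "
from cell import env
print(env.job_done())"
```

```text
the job is handed in; nothing more can be done
None
```

The job is handed in at about 25 s: all three vials are in the white tray, and the canister, held upright over a second and weighed empty at about 1.3 N, stands in the large blue dish with the seedling, bottle and saucer unmoved; one risk is that I levelled the tool by pushing the arm to its reach limit, where joint 3 read 0.047 against its 0.05 minimum.

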